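# Tip-gap reference pose for the rover camera

## Robot

A 6-joint arm with a two-finger parallel gripper is mounted at the origin on the work surface. World frame = base frame: x ahead of the robot, y to its left, z up, the work surface at z = 0. Lengths are in m, angles in degrees, forces in N, time in s.
With the tool pointing down it reaches from about 0.375 to 0.9 m from the base axis. Payload 3.1 kg.
Tool frame: the origin (TCP) lies midway between the tips of the shut fingers; the grasp point (between the pads) lies 19 mm behind it; z points along the fingers, y is the line along which they close (so a half turn about z gives the same grasp; the last joint's range is limited). The gripper opens to 87 mm and grips with 3 to 60 N. Pads are 19 mm wide; open, the fingers measure 117 mm over their backs; the gripper's body (75 mm by 190 mm) begins 51 mm behind the grasp point.
Start: joints at [-84.368, 30.224, 82.088, -0, 67.689, -10.227], TCP at [0.171, -0.601, 0.223] pointing down, gripper open.
Joint ranges: [-176.69, 176.69], [-43.24, 126.21], [12.49, 139.97], [-82, 262], [0, 151.66], [-163.58, 163.58]. Speed limits (degrees/s): [159.86, 159.86, 180, 180, 180, 180].

## Interface

Orientations are given as a 3x3 rotation matrix whose columns are the frame's x, y, z axes.
In Python, from rig import read_state, capture, camera_info, hand_in gives the robot as it stands.
- The arm moves only by the tool drive_tool, never from a script. Its argument "motion" is a list of rows, each a list of 2 entries, a list of its own where there are three numbers: the shift along the tool's x, y, z in mm, then the turn, a rotation vector about the tool's x, y, z in rad. A call has 1 to 5 rows; each row shifts and turns the commanded pose from where the row before left it, along the tool's axes as they then stand; what a row does not reach is not made up. A row lasts 1/10 s, in which the tool goes at most 50 mm and 8.59 degrees, less where a joint would pass 70% of its speed; a pose out of reach is approached as far as the arm can. A call is refused whole if a number of a shift passes 50 or a number of a turn 0.15, either way. A call with a gripper value outside its range is refused whole. "gripper" is the opening, from 0 (shut) to 1 (fully open), set as the call begins (left out, the last holds). The fingers move at their own pace and stop on an object; the grip force is fixed at half the most. Time passes only in rows, so rows that do not move let the fingers close. It gives the time, the measured TCP pose, the force, the opening and the grip force at its end, in the units of the state.
- read_state(): the state, without advancing time (a new reading comes with each control period).
- capture(name): name is "side" or "top"; returns the picture (384x512x3 uint8, red, green, blue); there is no depth.
- camera_info(name): a dict with "fovy" (degrees; the focal length in pixels is half the picture's height over the tangent of half this angle, whatever the lens; pixels are square), "cx", "cy" (the principal point, pixels), "k1" (the pictures are not rectified: a ray, as slopes to the right and down, at radius r is drawn at 1 + k1 r^2 times it, then the intrinsics apply), "xyz" and "orientation" of the camera in the world. Camera axes: x right, y down, z forward; pixel columns grow to the right and rows downward; lengths in m; the calibration is good to about 2 mm. A picture is of the moment at which its call begins. camera_info takes no time and is no camera call.
- hand_in(): hands the job in; it is judged then, once.
The state is a dict: "time_s": time; "joint_positions": joint angles; "qvel": joint speeds; "tau": joint torques, N m; "position": TCP position; "tcp_rot": TCP orientation; "force": force on the tool from outside, world axes, zero at the start; "moment": the same for the moment, N m; "opening": opening from 0.0 (shut) to 1.0 (fully open); "grasp_force": force on a finger pad.
Only numpy, scipy, OpenCV 4.12 (cv2) and the standard library are available. Lean on these libraries where they do the work, as an engineer would, in place of code of your own. Each camera call takes 0.05 s, during which the arm holds its last target. There are 200 camera calls.

## Task

Take the white gauge panel out of the rack and lean it, tilted back and standing free of the gripper, squarely and centrally against the dark angle bracket with its black bar facing the robot's side. Then pick up the sprung tweezers by their blue pads, bring the tips close in front of the black bar, pointing at it and centred on it but not touching the panel, and squeeze them until the tip gap is as wide as the bar (12 mm). Finish while still holding the tweezers there in the air with the gap steady, and leave the other things on the table where they are.

Things in the scene. Friction and masses are not known exactly. Their poses are not given: they have to be found in the camera images.
- panel: White gauge panel, 120 mm wide (its y), 8 mm thick (x), 150 mm tall (z), about 170 g, upright in the rack at the start. Origin at the centre of its lower edge. Its printed face looks to its -x (at the start towards the robot, give or take the yaw): thin blue frame and, up the middle, a vertical black bar 12 mm wide, from 40 to 120 mm above the lower edge.
- panel_top (a point): Middle of the panel's top edge, 150 mm above its lower edge along its z.
- bar_mid (a point): Middle of the black bar, on the printed face, 80 mm above the panel's lower edge.
- rack: Fixed grey rack, 140 mm wide (y), x from -23 to +83 mm. The panel stands in the slot nearest the robot, on a floor 8 mm above the table, between rails 48 mm high with 2 mm play; its top is 158 mm above the table. A green spare plate (top at 88 mm) stays in the second slot, 63 mm behind the panel (rack +x). Origin on the table below the panel.
- bracket: Fixed dark steel angle bracket: an upright plate 100 mm wide (y), 90 mm high, whose flat front face looks to the bracket's -x (towards the robot, give or take the yaw); its foot and gussets extend 80 mm behind (+x). Origin on the table at the middle of the front face's lower edge.
- bracket_edge (a point): Middle of the bracket's top front edge, 90 mm above the table; the leaning panel's back rests on this edge and its top sticks out above.
- rest: Fixed black tweezer rest, base 190 x 80 mm, 6 mm thick, with two rubber ridges across it (at x = -45 and +68 mm, 10 mm thick, 74 mm wide) whose tops are 28 mm above the table. The tweezers lie across the ridges. Origin at the centre of the underside.
- tweezers: Large steel sprung tweezers, 176 mm long, 14 mm high as they lie, about 52 g, blue grip pads outside the arms, black tips. Origin on the underside, on the centre line as they lie open; the bow (hinge) is at x = -85 mm, the tips at x = +85 mm. This body carries the +y arm; the -y arm turns about the bow. Over the pads: about 34 mm wide open, 23 mm at a tip gap of 12 mm (pad faces then parallel).
- tweezers_arm (a joint): Squeeze angle of the tweezers, rad: 0 open (tip gap 30 mm), about 0.106 at a tip gap of 12 mm, 0.16 the stop (gap about 3 mm); gap = 341 mm x sin(0.088 - value/2). A spring opens them: about 4 N at the pads when open, 8 N at a gap of 12 mm; let go, they spring open.
- tip_a (a point): Inner face of the tip of the +y arm, 7 mm above the tweezers' underside.
- tip_b (a point): Inner face of the tip of the -y (turning) arm, at the same height; the distance tip_a to tip_b is the tip gap.
- pad_a (a point): Centre of the outer face of the +y arm's blue grip pad (36 mm long, 14 mm high), 100 mm from the bow and 7 mm above the tweezers' underside. Each mm of squeeze at the pads takes about 1.7 mm off the tip gap.
- pad_b (a point): Centre of the outer face of the -y arm's blue grip pad.
- wheel: Bystander: loose rubber-tyred wheel lying flat, 72 mm across, 32 mm high. Origin at the centre of the underside.
- motor: Bystander: loose black motor, 42 mm square, about 72 mm long with its shaft. Origin under the centre of the black block.
- screwdriver: Bystander: loose screwdriver, 160 mm long, lying crosswise in front of the robot, under 35 mm high. Origin at about its middle.
- lens: Bystander: loose black camera lens standing upright, 38 mm across, 37 mm high. Origin at the centre of the underside.
Not all that is in view belongs to the job. Leave any yellow look-alike of the bracket alone. There is more than one size of the rest; the one meant has the size given above.

How it is judged:
By the outcome, as a careful person would: the job done as asked, in the order asked, and still so for the second after the job is handed in, while the arm keeps its last pose, push and grip.
It also fails if it takes over 58 s, if anything falls off the work surface, if the arm or the gripper's body presses on something with over 40 N, if the wrist force passes 120 N, or if a joint passes its speed limit or range.

## Working session

There is one attempt and no reset: what is moved stays moved. The work goes in short steps, Python scripts to look and compute and a tool call to move; the robot and the scene stay as the last step left them, time stands still between calls to the robot, and variables do not carry over. Pictures are saved under pics/ and viewed, at most 10 in all, crops included, and the job is handed in when it is done.

Besides the shell and the picture viewer there is one more tool, called after "Emit:" as name([rows], argument=value, ...), one row to a line, values as JSON. drive_tool: Moves the arm, as the interface text tells. Its arguments: {"type":"object","properties":{"motion":{"type":"array","items":{"type":"array"}},"gripper":{"type":"number"}},"required":["motion"]}

```bash
mkdir -p pics
python3 - <<'E'
from rig import *
import cv2,numpy as np
for n in("side","top"):
    im=capture(n); cv2.imwrite(f"pics/{n}0.png",im[:,:,::-1]); 
    i=camera_info(n); print(n,i)
a=cv2.imread("pics/side0.png");b=cv2.imread("pics/top0.png")
cv2.imwrite("pics/both0.png",np.vstack([a,b])[:, :])
print(read_state())
E
```

```text
side {'fovy': 49.787481225317094, 'cx': 259.7854894384402, 'cy': 194.04308418335233, 'k1': 0.01119465030286937, 'xyz': array([0.19999904, 0.9341016 , 0.80720406]), 'orientation': array([[-0.97183532, -0.12263498,  0.20123808],
       [-0.23463432,  0.58315   , -0.77774212],
       [-0.0219736 , -0.80305463, -0.59550014]])}
top {'fovy': 57.45792171324505, 'cx': 252.92696411953494, 'cy': 185.68709644369906, 'k1': -0.044865998172349555, 'xyz': array([0.37787004, 0.04027648, 0.94630041]), 'orientation': array([[ 0.01784384, -0.99572944,  0.09057862],
       [-0.99983715, -0.01801461, -0.00106799],
       [ 0.00269517, -0.09054481, -0.99588874]])}
{'time_s': 0.1, 'joint_positions': array([-8.43687111e+01,  3.02733083e+01,  8.21494263e+01, -2.72743395e-04,
        6.76873831e+01, -1.02262523e+01]), 'qvel': array([ 0.0118846 , -0.02412011, -0.08910772,  0.05110391,  0.00194826,
       -0.04076859]), 'tau': array([-5.92801712e-06, -4.40985525e+01, -1.77150464e+01,  6.35025487e-02,
        5.33621467e-02, -4.29395084e-05]), 'position': array([ 0.17075202, -0.60054505,  0.2216709 ]), 'tcp_rot': array([[ 9.61943599e-01,  2.73248010e-01, -1.92973394e-04],
       [ 2.73247871e-01, -9.61941757e-01,  1.91221014e-03],
       [ 3.36878449e-04, -1.89216787e-03, -9.99998153e-01]]), 'force': array([ 0.70241585,  0.17774586, -0.45229804]), 'moment': array([-0.01170903, -0.00873286,  0.00934485]), 'grasp_force': 0.0, 'opening': 1.000939940434145}
```

View pics/side0.png

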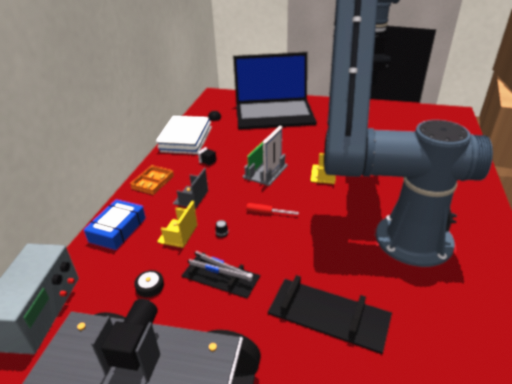

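View pics/top0.png

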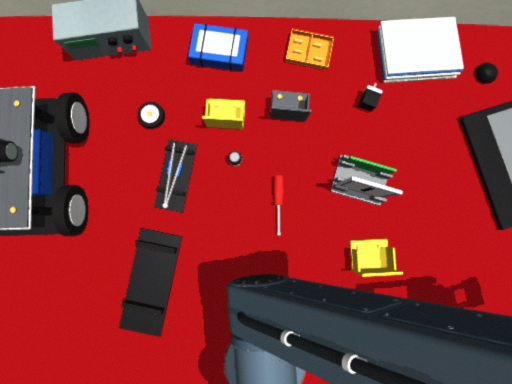

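The side view shows the panel in the rack at about (270,155), the dark bracket at (192,188) and the tweezers on a rest at (220,272). In the top view they are at (368,180), (290,105) and (175,175).

- **Brackets:** there are a dark one at top (290,105) and yellow ones at (224,113) and (374,257). The dark one is meant.
- **Rests:** the tweezers lie on the one at (175,175), and a larger empty one is at (150,282). I'll check their sizes in an enlarged crop.

```bash
cat > h.py <<'E'
from rig import *
import cv2,numpy as np
def K(n):
    i=camera_info(n); f=192/np.tan(np.radians(i['fovy']/2)); return i,f
def ray(n,u,v):
    i,f=K(n); d=np.array([(u-i['cx'])/f,(v-i['cy'])/f]); s=d.copy()
    for _ in range(10): s=d/(1+i['k1']*(s@s))
    return np.array(i['xyz']),i['orientation']@np.r_[s,1]
def onz(n,u,v,z):
    o,d=ray(n,u,v); return o+d*(z-o[2])/d[2]
def tri(ut,us):
    o1,d1=ray('top',*ut);o2,d2=ray('side',*us)
    d1/=np.linalg.norm(d1);d2/=np.linalg.norm(d2)
    t=np.linalg.lstsq(np.c_[d1,-d2],o2-o1,rcond=None)[0]
    a=o1+t[0]*d1;b=o2+t[1]*d2; return (a+b)/2,np.linalg.norm(a-b)*1e3
def proj(n,p):
    i,f=K(n); q=i['orientation'].T@(np.array(p)-i['xyz']); s=q[:2]/q[2]; s=s*(1+i['k1']*(s@s)); return s*f+[i['cx'],i['cy']]
E
python3 - <<'E'
from h import *
np.set_printoptions(precision=4,suppress=True)
t=cv2.imread("pics/top0.png");s=cv2.imread("pics/side0.png")
def crop(im,x,y,w,h,k): return cv2.resize(im[y:y+h,x:x+w],None,fx=k,fy=k,interpolation=cv2.INTER_CUBIC)
# tiles each 400x300, (scale 5 -> 80x60; )
A=crop(t,145,135,80,80,5)[:400,:400]; B=crop(t,325,145,80,60,5); C=crop(t,260,80,80,60,5)
can=np.zeros((600,800,3),np.uint8)
can[:400,:400]=A; can[:300,400:]=B; can[300:,400:]=C
can[400:600,:400]=crop(s,180,247,80,40,5)
cv2.imwrite("pics/c1.png",can)
can=np.zeros((600,800,3),np.uint8)
can[:,:400]=crop(s,235,120,50,75,8);can[:400,400:]=crop(s,165,160,50,50,8)
cv2.imwrite("pics/c2.png",can)
E
```

```text
(no output)
```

View pics/c1.png

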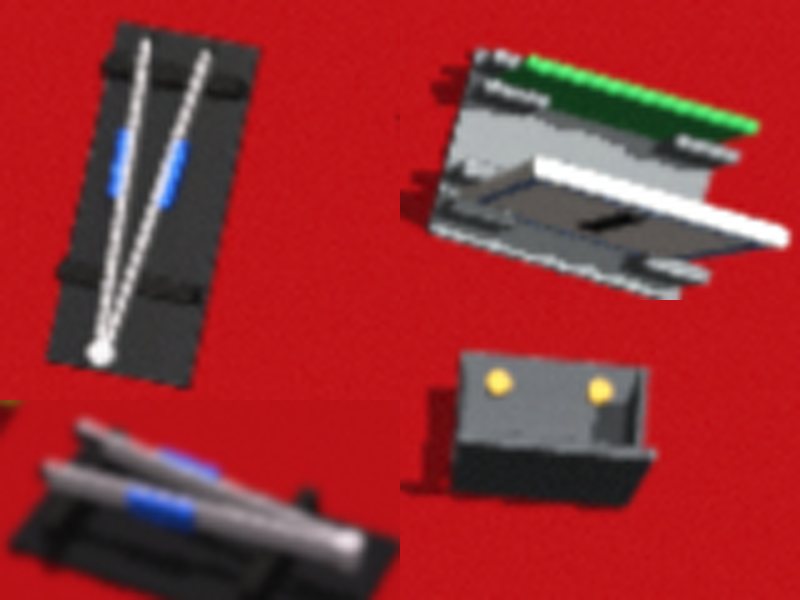

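View pics/c2.png

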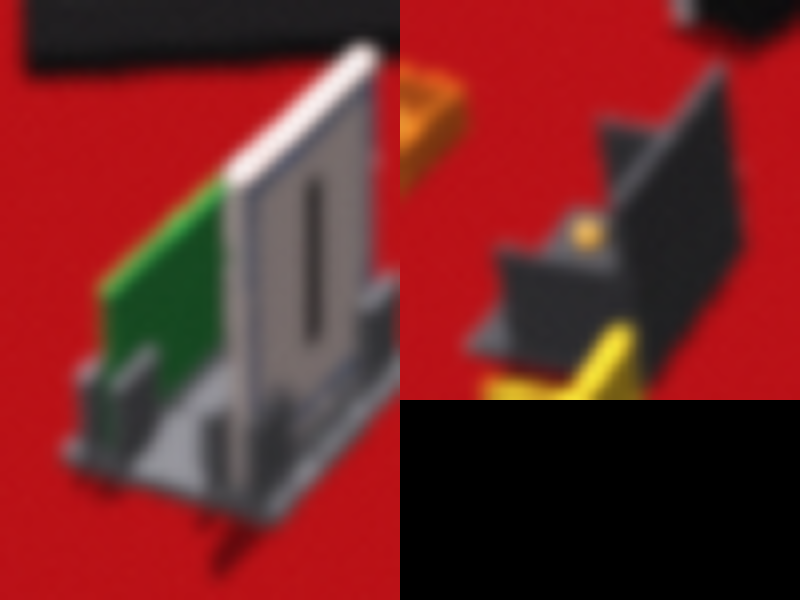

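The crops show these features:

- **Rest:** corners in top px at (169,139), (197,144), (183,212) and (154,207). That is about 76 x 186 mm, so it is the 190 x 80 rest meant; the bigger empty one is a decoy.
- **Tweezers:** bow at top (165,205), tips at (174,143) and (186,145).
- **Panel:** the bar faces the robot.
- **Bracket:** top front edge at top (271,108) to (311,111).

Run:
```python
from h import *
np.set_printoptions(precision=4,suppress=True)
t=cv2.imread("pics/top0.png").astype(int);s=cv2.imread("pics/side0.png").astype(int)
m=np.zeros(t.shape[:2],np.uint8); m[165:205,345:410]=(t[165:205,345:410].min(2)>215)
n,l,st,c=cv2.connectedComponentsWithStats(m); k=1+np.argmax(st[1:,4])
r=cv2.minAreaRect(np.argwhere(l==k)[:,::-1].astype(np.float32)); print(r,st[k])
b=np.array([onz('top',*q,0.158)[:2] for q in cv2.boxPoints(r)]);print("panel top",b,b.mean(0), onz('top',*r[0],.158))
ms=np.zeros(s.shape[:2],np.uint8); ms[120:150,255:290]=(s[120:150,255:290].min(2)>215)
q=np.argwhere(ms)[:,::-1].mean(0);print("side panel top px",q,tri(r[0],q))
P=lambda *a:print(*[onz('top',u,v,z)[:2] for u,v,z in a])
print("bracket top/bottom");P((270.6,108.2,.09),(310.6,110.6,.09));P((270.6,118.2,0),(305.6,120.6,0))
print(tri((310.6,110.6),(204.8,168.1)),tri((270.6,108.2),(191.1,184.6)))
print("tweezers bow,tips");P((164.6,205,.042),(173.9,142.9,.042),(185.9,145.5,.042))
bl=((t[...,0]>150)&(t[...,2]<110)&(t[...,0]-t[...,2]>80)).astype(np.uint8); bl[:135]=0;bl[215:]=0;bl[:,:145]=0;bl[:,225:]=0
n,l,st,c=cv2.connectedComponentsWithStats(bl)
for i in range(1,n): print(st[i,4],c[i],onz('top',*c[i],.040))
print("rest");P((168.6,139,.006),(196.6,144,.006),(182.6,212,.006),(154.2,207,.006))
```

```text
((376.6036071777344, 184.64297485351562), (51.51792907714844, 3.438659191131592), 16.189208984375) [352 176  50  18 175]
panel top [[ 0.4686 -0.1841]
 [ 0.4762 -0.1864]
 [ 0.4454 -0.3   ]
 [ 0.4379 -0.2976]] [ 0.457 -0.242] [ 0.457  -0.2419  0.158 ]
side panel top px [271.7419 134.4516] (array([ 0.4578, -0.2424,  0.1564]), np.float64(1.2741716082273635))
bracket top/bottom
[ 0.6519 -0.0015] [ 0.6478 -0.1022]
[ 0.6523 -0.0063] [ 0.6474 -0.1033]
(array([ 0.6477, -0.1023,  0.0896]), np.float64(0.5537881359133132)) (array([ 0.6524, -0.001 ,  0.094 ]), np.float64(3.4164288586472327))
tweezers bow,tips
[0.4059 0.2667] [0.5692 0.2489] [0.5628 0.2171]
18 [167.8889 166.9444] [0.5055 0.2626 0.04  ]
23 [179.3478 169.7391] [0.4987 0.2323 0.04  ]
rest
[0.5875 0.2723] [0.5748 0.195 ] [0.3891 0.2265] [0.4011 0.3036]
```

```bash
cat > plan.py <<'E'
# usage: plan.py x y z a tiltaxis_angle tilt N : rows from the measured pose to TCP (x,y,z), tool x at a deg, tilted about horizontal axis
import sys
from h import *
from scipy.spatial.transform import Rotation as R
x,y,z,a,ax,t,N=map(float,sys.argv[1:8]);N=int(N);s=read_state()
c,q=np.cos(np.radians(a)),np.sin(np.radians(a))
T=np.array([[c,q,0],[q,-c,0],[0,0,-1]])
u=np.radians(ax); T=R.from_rotvec(np.radians(t)*np.array([np.cos(u),np.sin(u),0])).as_matrix()@T
M=s['tcp_rot'];w=R.from_matrix(M.T@T).as_rotvec();d=(np.array([x,y,z])-s['position'])/N*1e3
for k in range(N):
    B=M@R.from_rotvec(w*k/N).as_matrix(); print([np.round(B.T@d,1).tolist(),np.round(w/N,4).tolist()])
E
python3 plan.py .457 -.242 .215 74.8 0 0 10
```

```text
[[37.3, -26.7, 0.7], [-0.0002, -0.0001, -0.1029]]
[[39.9, -22.7, 0.7], [-0.0002, -0.0001, -0.1029]]
[[42.0, -18.5, 0.7], [-0.0002, -0.0001, -0.1029]]
[[43.7, -14.1, 0.7], [-0.0002, -0.0001, -0.1029]]
[[44.9, -9.5, 0.7], [-0.0002, -0.0001, -0.1029]]
[[45.6, -4.8, 0.7], [-0.0002, -0.0001, -0.1029]]
[[45.9, -0.1, 0.7], [-0.0002, -0.0001, -0.1029]]
[[45.7, 4.6, 0.7], [-0.0002, -0.0001, -0.1029]]
[[44.9, 9.2, 0.7], [-0.0002, -0.0001, -0.1029]]
[[43.8, 13.8, 0.7], [-0.0002, -0.0001, -0.1029]]
```

Emit:
drive_tool([
  [[37,-27,0.7],[0,0,-0.103]],
  [[40,-23,0.7],[0,0,-0.103]],
  [[42,-18.5,0.7],[0,0,-0.103]],
  [[44,-14,0.7],[0,0,-0.103]],
  [[45,-9.5,0.7],[0,0,-0.103]],
], gripper=0.7)

```text
time_s: 0.6
position: [0.3146, -0.4193, 0.2187]
tcp_rot: [[0.7, 0.714, -0.0], [0.714, -0.7, 0.001], [0.0, -0.001, -1.0]]
force: [0.3, 0.1, -0.9]
opening: 0.714
grasp_force: 0.0
```

Emit:
drive_tool([
  [[45.6,-5,0.7],[0,0,-0.103]],
  [[46,0,0.7],[0,0,-0.103]],
  [[45.7,4.6,0.7],[0,0,-0.103]],
  [[45,9,0.7],[0,0,-0.103]],
  [[44,14,0.7],[0,0,-0.103]],
])

```text
time_s: 1.1
position: [0.4578, -0.2395, 0.2153]
tcp_rot: [[0.257, 0.966, -0.0], [0.966, -0.257, 0.0], [0.0, -0.0, -1.0]]
force: [0.2, -1.2, -0.5]
opening: 0.697
grasp_force: 0.0
```

Emit:
drive_tool([
  [[0,0,0],[0,0,0]],
  [[0,0,0],[0,0,0]],
])

```text
time_s: 1.3
position: [0.4573, -0.2402, 0.2153]
tcp_rot: [[0.259, 0.966, -0.001], [0.966, -0.259, 0.0], [-0.0, -0.001, -1.0]]
force: [0.6, 0.1, 0.9]
opening: 0.697
grasp_force: 0.0
```

```bash
python3 plan.py .4572 -.242 .120 74.8 0 0 4
python3 -c "
from h import *
print(read_state()['position'])
a=capture('top')[130:230,310:443,::-1];b=capture('side')[90:190,210:343,::-1]
cv2.imwrite('pics/p2.png',cv2.resize(np.hstack([a,b]),None,fx=3,fy=3,interpolation=2))"
```

```text
[[-0.4, 0.1, 23.8], [-0.0002, 0.0, 0.0009]]
[[-0.4, 0.1, 23.8], [-0.0002, 0.0, 0.0009]]
[[-0.4, 0.1, 23.8], [-0.0002, 0.0, 0.0009]]
[[-0.5, 0.1, 23.8], [-0.0002, 0.0, 0.0009]]
[ 0.45728697 -0.24015559  0.21525228]
```

View pics/p2.png

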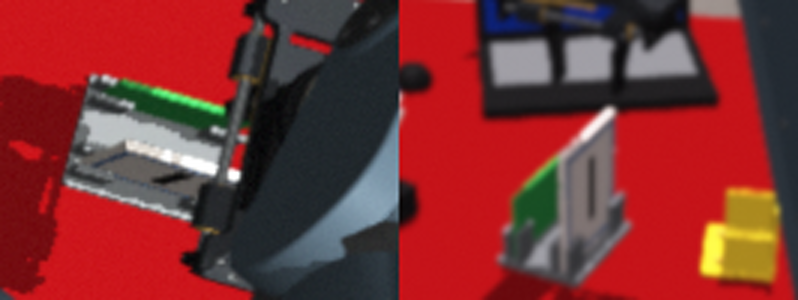

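The fingers straddle the panel's top strip, with the top at about (190,165) in the crop. Next I descend, grip and lift.

Emit:
drive_tool([
  [[-1,0,25],[0,0,0.002]],
  [[-0.8,0.3,25],[0,0,0.002]],
  [[0,0,25],[0,0,0]],
  [[0,0,20],[0,0,0]],
  [[0,0,0],[0,0,0]],
])

```text
time_s: 1.9
position: [0.4544, -0.2434, 0.1182]
tcp_rot: [[0.268, 0.963, -0.005], [0.963, -0.268, 0.004], [0.002, -0.006, -1.0]]
force: [-0.4, -0.4, -0.5]
opening: 0.701
grasp_force: 0.0
```

Emit:
drive_tool([
  [[0,0,0],[0,0,0]],
  [[0,0,0],[0,0,0]],
  [[0,0,0],[0,0,0]],
  [[0,0,0],[0,0,0]],
  [[0,0,0],[0,0,0]],
], gripper=0)

```text
time_s: 2.4
position: [0.4572, -0.2432, 0.1212]
tcp_rot: [[0.265, 0.964, 0.001], [0.964, -0.265, -0.001], [-0.001, 0.001, -1.0]]
force: [-0.6, 0.5, -0.2]
opening: 0.334
grasp_force: 0.0
```

Emit:
drive_tool([
  [[0,0,0],[0,0,0]],
  [[0,0,0],[0,0,0]],
  [[0,0,-2],[0,0,0]],
  [[0,0,-4],[0,0,0]],
  [[0,0,-4],[0,0,0]],
])

```text
time_s: 2.9
position: [0.4567, -0.2429, 0.1306]
tcp_rot: [[0.265, 0.964, -0.001], [0.964, -0.265, 0.0], [0.0, -0.001, -1.0]]
force: [-0.4, -0.1, -1.1]
opening: 0.087
grasp_force: 30.0
```

Emit:
drive_tool([
  [[0,0,-15],[0,0,0]],
  [[0,0,-25],[0,0,0]],
  [[0,0,-25],[0,0,0]],
  [[0,0,-25],[0,0,0]],
  [[0,0,-10],[0,0,0]],
])

```text
time_s: 3.4
position: [0.4579, -0.2438, 0.2331]
tcp_rot: [[0.265, 0.964, 0.004], [0.964, -0.265, -0.003], [-0.002, 0.004, -1.0]]
force: [-0.2, -0.5, -1.6]
opening: 0.088
grasp_force: 30.0
```

```bash
python3 plan.py .58 -.051 .23 87.5 87.5 14 10
```

```text
[[21.8, 6.7, 0.3], [0.0247, -0.0025, -0.0223]]
[[21.7, 7.2, 0.1], [0.0247, -0.0025, -0.0223]]
[[21.5, 7.6, -0.2], [0.0247, -0.0025, -0.0223]]
[[21.3, 8.1, -0.4], [0.0247, -0.0025, -0.0223]]
[[21.1, 8.6, -0.7], [0.0247, -0.0025, -0.0223]]
[[20.9, 9.0, -0.9], [0.0247, -0.0025, -0.0223]]
[[20.7, 9.5, -1.2], [0.0247, -0.0025, -0.0223]]
[[20.5, 9.9, -1.5], [0.0247, -0.0025, -0.0223]]
[[20.3, 10.3, -1.8], [0.0247, -0.0025, -0.0223]]
[[20.0, 10.7, -2.1], [0.0247, -0.0025, -0.0223]]
```

Emit:
drive_tool([
  [[10,3,0],[0.012,-0.001,-0.011]],
  [[22,7,0.2],[0.025,-0.0025,-0.022]],
  [[21.7,7.2,0],[0.025,-0.0025,-0.022]],
  [[21.5,7.6,-0.2],[0.025,-0.0025,-0.022]],
  [[21.3,8,-0.4],[0.025,-0.0025,-0.022]],
])

```text
time_s: 3.9
position: [0.5105, -0.1546, 0.2274]
tcp_rot: [[0.167, 0.979, -0.116], [0.986, -0.166, 0.015], [-0.004, -0.116, -0.993]]
force: [0.5, 0.4, -0.9]
opening: 0.093
grasp_force: 30.0
```

Emit:
drive_tool([
  [[21,8.6,-0.7],[0.025,-0.0025,-0.022]],
  [[21,9,-1],[0.025,-0.0025,-0.022]],
  [[20.7,9.5,-1.2],[0.025,-0.0025,-0.022]],
  [[20.5,10,-1.5],[0.025,-0.0025,-0.022]],
  [[20,10,-1.8],[0.025,-0.0025,-0.022]],
])

```text
time_s: 4.4
position: [0.5705, -0.058, 0.2251]
tcp_rot: [[0.056, 0.969, -0.239], [0.998, -0.054, 0.016], [0.002, -0.24, -0.971]]
force: [0.5, 0.4, -2.4]
opening: 0.093
grasp_force: 30.0
```

Emit:
drive_tool([
  [[10,5,-1],[0.012,-0.001,-0.011]],
  [[0,0,0],[0,0,0]],
  [[0,0,0],[0,0,0]],
])

```text
time_s: 4.7
position: [0.5756, -0.0504, 0.2261]
tcp_rot: [[0.047, 0.967, -0.249], [0.999, -0.045, 0.014], [0.003, -0.249, -0.968]]
force: [-1.8, -0.8, -1.5]
opening: 0.088
grasp_force: 30.0
```

```bash
python3 -c "
from h import *
a=capture('top');b=capture('side');cv2.imwrite('pics/t3.png',a[:,:,::-1]);cv2.imwrite('pics/s3.png',b[:,:,::-1])
s=read_state();p=s['position'];print(p,s['tcp_rot'].round(4).tolist(),s['opening'])
print(proj('top',p),proj('side',p))
A=cv2.resize(a[90:190,250:340,::-1],None,fx=4,fy=4,interpolation=2);B=cv2.resize(b[100:200,180:280,::-1],None,fx=4,fy=4,interpolation=2)
cv2.imwrite('pics/p3.png',np.hstack([A,B]))"
```

```text
[ 0.57553304 -0.05103693  0.22673312] [[0.0483, 0.9677, -0.2476], [0.9988, -0.0461, 0.0146], [0.0027, -0.248, -0.9687]] 0.09004672631137049
[297.12268568 123.82258026] [217.59222173 140.23191637]
```

View pics/p3.png

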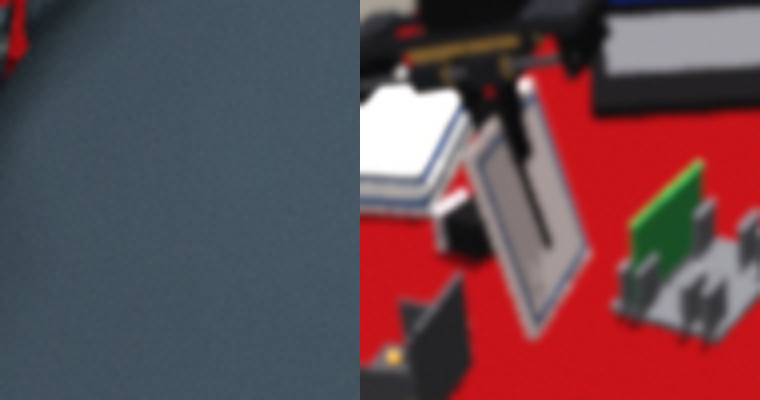

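The side view shows the panel held tilted in front of the bracket, with the bar facing the robot. Its lower face corners are at about side (223.4,184.1) and (237.4,163.4). Since the face plane is known, I'll place these in the tool frame.

```bash
python3 -c "
from h import *
s=read_state();p=s['position'];M=s['tcp_rot'];y=M[:,1]
for q in [(223.4,184.1),(237.4,163.4),(211.4,137),]:
    o,d=ray('side',*q);P=o+d*(((p-.004*y)-o)@y)/(d@y);print((M.T@(P-p)*1e3).round(1))
for h in(.113,.120):
  for x in(-.06,.06): print(proj('side',p+M@np.array([x,-.004,h])))
"; python3 plan.py .641 -.052 .135 87.5 87.5 14 5
```

```text
[ 59.9  -4.  111.9]
[-62.1  -4.  115.7]
[ 33.6  -4.  -27.7]
[236.93111695 163.01326085]
[223.51089904 184.42885088]
[237.57375756 164.9286517 ]
[224.24316148 186.42668398]
[[0.4, 17.2, 14.5], [-0.0013, -0.0008, -0.0008]]
[[0.4, 17.2, 14.5], [-0.0013, -0.0008, -0.0008]]
[[0.4, 17.2, 14.6], [-0.0013, -0.0008, -0.0008]]
[[0.4, 17.2, 14.6], [-0.0013, -0.0008, -0.0008]]
[[0.4, 17.2, 14.6], [-0.0013, -0.0008, -0.0008]]
```

Emit:
drive_tool([
  [[0.4,10,8],[0,0,0]],
  [[0.4,17,14.5],[-0.002,-0.001,-0.001]],
  [[0.4,17,14.5],[-0.002,-0.001,-0.001]],
  [[0.4,17,14.5],[-0.002,-0.001,-0.001]],
  [[0.4,17,14.5],[0,0,0]],
])

```text
time_s: 5.3
position: [0.6363, -0.0517, 0.1426]
tcp_rot: [[0.045, 0.97, -0.241], [0.999, -0.043, 0.012], [0.001, -0.241, -0.97]]
force: [0.0, -0.3, -0.4]
opening: 0.09
grasp_force: 30.0
```

Emit:
drive_tool([
  [[0,7,6.5],[0,0,0]],
  [[0,0,0],[0,0,0]],
  [[0,0,0],[0,0,0]],
])

```text
time_s: 5.6
position: [0.6408, -0.0513, 0.1361]
tcp_rot: [[0.044, 0.969, -0.241], [0.999, -0.043, 0.012], [0.001, -0.242, -0.97]]
force: [0.1, 0.4, -1.3]
opening: 0.09
grasp_force: 30.0
```

```bash
python3 plan.py .641 -.0522 .1125 87.5 87.5 14 4;python3 -c "
from rig import *;print(read_state()['position'],read_state()['force'])"
```

```text
[[-0.2, 1.5, 5.7], [0.0, -0.0002, -0.0001]]
[[-0.2, 1.5, 5.7], [0.0, -0.0002, -0.0001]]
[[-0.2, 1.5, 5.7], [0.0, -0.0002, -0.0001]]
[[-0.2, 1.5, 5.7], [0.0, -0.0002, -0.0001]]
[ 0.64077865 -0.05134931  0.13608018] [ 0.07113409  0.40824854 -1.25582653]
```

Emit:
drive_tool([
  [[-0.3,1.6,6.4],[0,0,0]],
  [[-0.3,1.6,6.4],[0,0,0]],
  [[-0.2,1.2,4.8],[0,0,0]],
  [[0,0.6,2.4],[0,0,0]],
  [[0,0.3,1.3],[0,0,0]],
])

```text
time_s: 6.1
position: [0.6408, -0.0517, 0.1136]
tcp_rot: [[0.044, 0.969, -0.242], [0.999, -0.042, 0.012], [0.001, -0.242, -0.97]]
force: [0.7, 0.8, -1.8]
opening: 0.086
grasp_force: 30.0
```

Emit:
drive_tool([
  [[0,0,0],[0,0,0]],
  [[0.1,2,-0.5],[0,0,0]],
  [[0.1,2,-0.5],[0,0,0]],
  [[0.1,2,-0.5],[0,0,0]],
  [[0,0,0],[0,0,0]],
])

```text
time_s: 6.6
position: [0.6478, -0.0518, 0.114]
tcp_rot: [[0.044, 0.97, -0.24], [0.999, -0.042, 0.011], [0.001, -0.24, -0.971]]
force: [-0.5, 0.5, -2.0]
opening: 0.093
grasp_force: 30.0
```

Emit:
drive_tool([
  [[0,1,-0.2],[0,0,0]],
  [[0,1,-0.2],[0,0,0]],
  [[0,0,0],[0,0,0]],
])

```text
time_s: 6.9
position: [0.6494, -0.0519, 0.1138]
tcp_rot: [[0.044, 0.97, -0.241], [0.999, -0.042, 0.011], [0.001, -0.241, -0.97]]
force: [0.5, -0.3, -1.5]
opening: 0.09
grasp_force: 30.0
```

Emit:
drive_tool([
  [[0,1,-0.2],[0,0,0]],
  [[0,0,0],[0,0,0]],
])

```text
time_s: 7.1
position: [0.6504, -0.0519, 0.1138]
tcp_rot: [[0.044, 0.97, -0.241], [0.999, -0.042, 0.011], [0.001, -0.241, -0.97]]
force: [0.3, 0.5, -1.1]
opening: 0.092
grasp_force: 30.0
```

Emit:
drive_tool([
  [[0,0.25,1],[0,0,0]],
  [[0,0,0],[0,0,0]],
])

```text
time_s: 7.3
position: [0.6502, -0.0519, 0.1126]
tcp_rot: [[0.044, 0.969, -0.241], [0.999, -0.042, 0.011], [0.001, -0.242, -0.97]]
force: [0.2, -0.5, -1.4]
opening: 0.093
grasp_force: 30.0
```

```bash
python3 -c "
from h import *
s=read_state();p=s['position'];M=s['tcp_rot'];print(p,s['force'])
b=capture('side');cv2.imwrite('pics/p4.png',cv2.resize(b[130:230,150:250,::-1],None,fx=6,fy=6,interpolation=2))"
```

```text
[ 0.65015932 -0.05188359  0.11259605] [ 0.1914318  -0.54223942 -1.3619072 ]
```

View pics/p4.png

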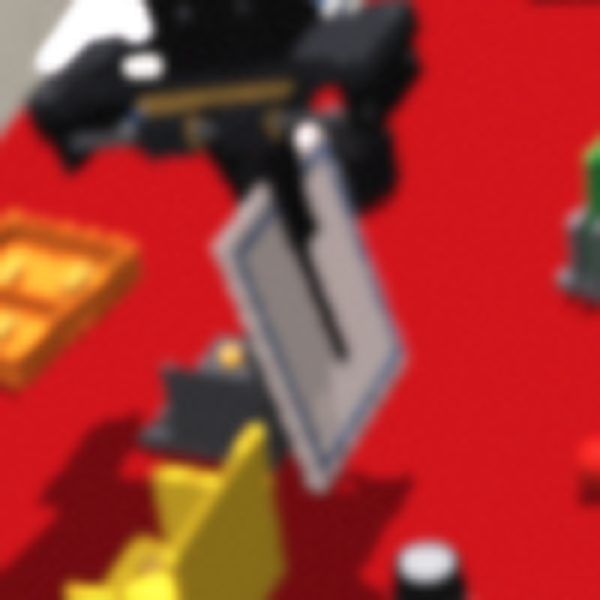

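The side view shows the panel tilted just in front of the bracket, with its lower corner at crop (320,490). There is no contact force yet, so I'll lower it in small steps.

Emit:
drive_tool([
  [[0,0.25,1],[0,0,0]],
  [[0,0,0],[0,0,0]],
])

```text
time_s: 7.55
position: [0.6502, -0.0519, 0.1116]
tcp_rot: [[0.044, 0.969, -0.241], [0.999, -0.042, 0.011], [0.001, -0.242, -0.97]]
force: [-0.6, 0.5, -2.0]
opening: 0.088
grasp_force: 30.0
```

Emit:
drive_tool([
  [[0,0.25,1],[0,0,0]],
  [[0,0,0],[0,0,0]],
])

```text
time_s: 7.75
position: [0.6504, -0.0519, 0.1111]
tcp_rot: [[0.044, 0.97, -0.241], [0.999, -0.042, 0.011], [0.001, -0.241, -0.971]]
force: [-0.3, 1.1, 0.2]
opening: 0.088
grasp_force: 30.0
```

Emit:
drive_tool([
  [[0,1,-0.25],[0,0,0]],
  [[0,0,0],[0,0,0]],
])

```text
time_s: 7.95
position: [0.6508, -0.0519, 0.111]
tcp_rot: [[0.044, 0.969, -0.242], [0.999, -0.042, 0.011], [0.001, -0.243, -0.97]]
force: [-2.0, 0.6, 2.9]
opening: 0.088
grasp_force: 30.0
```

Emit:
drive_tool([
  [[0,0.7,-0.2],[0,0,0]],
  [[0,0,0],[0,0,0]],
])

```text
time_s: 8.15
position: [0.6511, -0.0519, 0.111]
tcp_rot: [[0.044, 0.969, -0.243], [0.999, -0.042, 0.012], [0.001, -0.244, -0.97]]
force: [-2.8, 0.5, 2.9]
opening: 0.094
grasp_force: 30.0
```

Emit:
drive_tool([
  [[0,0.7,-0.2],[0,0,0]],
  [[0,0,0],[0,0,0]],
])

```text
time_s: 8.35
position: [0.6514, -0.0519, 0.1109]
tcp_rot: [[0.044, 0.969, -0.245], [0.999, -0.042, 0.012], [0.001, -0.245, -0.97]]
force: [-5.4, 1.0, 4.1]
opening: 0.086
grasp_force: 30.1
```

Emit:
drive_tool([
  [[0,0,0],[0,0,0]],
  [[0,0,0],[0,0,0]],
  [[0,0,0],[0,0,0]],
  [[0,0,0],[0,0,0]],
  [[0,0,0],[0,0,0]],
], gripper=0.35)

```text
time_s: 8.85
position: [0.6532, -0.052, 0.1107]
tcp_rot: [[0.044, 0.97, -0.24], [0.999, -0.042, 0.011], [0.001, -0.24, -0.971]]
force: [-0.0, -0.7, -0.3]
opening: 0.335
grasp_force: 0.0
```

Emit:
drive_tool([
  [[0,0,-10],[0,0,0]],
  [[0,0,-15],[0,0,0]],
  [[0,0,-20],[0,0,0]],
  [[0,0,-30],[0,0,0]],
  [[0,0,-40],[0,0,0]],
])

```text
time_s: 9.35
position: [0.6797, -0.0531, 0.2224]
tcp_rot: [[0.044, 0.969, -0.244], [0.999, -0.042, 0.012], [0.002, -0.245, -0.97]]
force: [0.8, -0.3, -1.1]
opening: 0.348
grasp_force: 0.0
```

```bash
python3 plan.py .5021 .2475 .20 168.1 0 0 11
```

```text
[[26.6, -16.3, 6.3], [-0.0185, -0.0159, -0.1272]]
[[28.5, -12.9, 5.5], [-0.0185, -0.0159, -0.1272]]
[[30.0, -9.2, 4.9], [-0.0185, -0.0159, -0.1272]]
[[31.0, -5.4, 4.3], [-0.0185, -0.0159, -0.1272]]
[[31.6, -1.5, 3.7], [-0.0185, -0.0159, -0.1272]]
[[31.6, 2.4, 3.2], [-0.0185, -0.0159, -0.1272]]
[[31.0, 6.4, 2.8], [-0.0185, -0.0159, -0.1272]]
[[30.0, 10.2, 2.4], [-0.0185, -0.0159, -0.1272]]
[[28.5, 13.9, 2.2], [-0.0185, -0.0159, -0.1272]]
[[26.6, 17.3, 2.0], [-0.0185, -0.0159, -0.1272]]
[[24.2, 20.5, 2.0], [-0.0185, -0.0159, -0.1272]]
```

Emit:
drive_tool([
  [[26.6,-16,6],[-0.0185,-0.016,-0.127]],
  [[28.5,-13,5.5],[-0.0185,-0.016,-0.127]],
  [[30,-9,5],[-0.0185,-0.016,-0.127]],
  [[31,-5.4,4.3],[-0.0185,-0.016,-0.127]],
  [[31.6,-1.5,3.7],[-0.0185,-0.016,-0.127]],
], gripper=0.65)

```text
time_s: 9.85
position: [0.6002, 0.0845, 0.2127]
tcp_rot: [[-0.564, 0.815, -0.131], [0.824, 0.565, -0.039], [0.042, -0.13, -0.991]]
force: [-0.1, 1.2, 0.1]
opening: 0.627
grasp_force: 0.0
```

Emit:
drive_tool([
  [[31.6,2.4,3],[-0.0185,-0.016,-0.127]],
  [[31,6.4,2.8],[-0.0185,-0.016,-0.127]],
  [[30,10,2.4],[-0.0185,-0.016,-0.127]],
  [[28.5,14,2.2],[-0.0185,-0.016,-0.127]],
  [[26.6,17,2],[-0.0185,-0.016,-0.127]],
])

```text
time_s: 10.35
position: [0.5195, 0.221, 0.2023]
tcp_rot: [[-0.946, 0.325, -0.014], [0.325, 0.946, -0.014], [0.008, -0.018, -1.0]]
force: [0.5, -0.2, -0.1]
opening: 0.654
grasp_force: 0.0
```

Emit:
drive_tool([
  [[24,20,2],[-0.0185,-0.016,-0.127]],
  [[0,0,0],[0,0,0]],
  [[0,0,0],[0,0,0]],
])

```text
time_s: 10.65
position: [0.5039, 0.2469, 0.2001]
tcp_rot: [[-0.978, 0.207, 0.006], [0.207, 0.978, -0.002], [-0.006, -0.001, -1.0]]
force: [0.6, -1.0, -0.1]
opening: 0.65
grasp_force: 0.0
```

```bash
python3 plan.py .5021 .2475 .016 168.1 0 0 6; python3 -c "
from h import *
a=capture('top');b=capture('side');cv2.imwrite('pics/t5.png',a[:,:,::-1]);cv2.imwrite('pics/s5.png',b[:,:,::-1])
A=cv2.resize(a[70:145,250:350,::-1],None,fx=4,fy=4,interpolation=2);B=cv2.resize(b[130:205,155:255,::-1],None,fx=4,fy=4,interpolation=2)
C=cv2.resize(a[120:195,140:240,::-1],None,fx=4,fy=4,interpolation=2);D=cv2.resize(b[220:295,170:270,::-1],None,fx=4,fy=4,interpolation=2)
cv2.imwrite('pics/p5.png',np.vstack([np.hstack([A,B]),np.hstack([C,D])]))"
```

```text
[[0.5, 0.1, 30.7], [-0.0001, 0.001, -0.0002]]
[[0.5, 0.0, 30.7], [-0.0001, 0.001, -0.0002]]
[[0.4, 0.0, 30.7], [-0.0001, 0.001, -0.0002]]
[[0.4, 0.0, 30.7], [-0.0001, 0.001, -0.0002]]
[[0.4, 0.0, 30.7], [-0.0001, 0.001, -0.0002]]
[[0.3, 0.0, 30.7], [-0.0001, 0.001, -0.0002]]
```

View pics/p5.png

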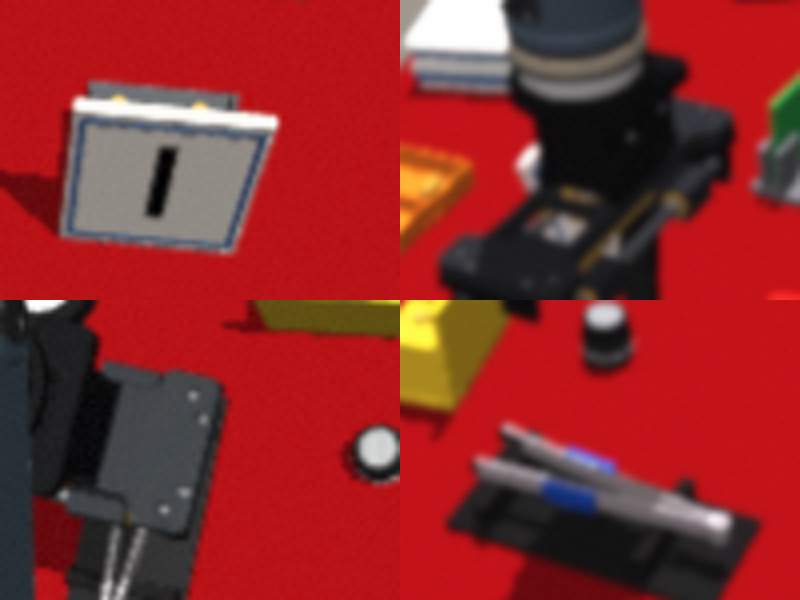

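The top crop shows the panel leaning on the bracket, bar towards the robot: frame corners at (62,235) and (233,252), bar mid near (162,182). The tweezers still lie undisturbed on the rest. I'll measure the panel and go down to the tweezers.

```bash
python3 -c "
from h import *
np.set_printoptions(precision=4,suppress=True)
t=cv2.imread('pics/t5.png').astype(int)
l=onz('top',265.1,128.4,.002);r=onz('top',307.9,132.6,.002);d=l-r;print('bottom',l,r,(l+r)/2,np.degrees(np.arctan2(d[1],d[0]))-90)
m=np.zeros(t.shape[:2],np.float32);w=(slice(104,126),slice(284,298));g=t[w].max(2);m[w]=np.clip(150-g,0,None)*(g<75)
yy,xx=np.nonzero(m);c=xx.mean(),yy.mean();print(len(xx),c)
w_=np.linalg.lstsq(np.c_[yy,np.ones(len(yy))],xx,rcond=None)[0]
for z in(.0795,.0786):print('barmid',onz('top',*c,z))
wm=np.zeros(t.shape[:2],np.uint8);wm[88:104,262:325]=(t[88:104,262:325].min(2)>200)
q=cv2.minAreaRect(np.argwhere(wm)[:,::-1].astype(np.float32));print(q)
b=np.array([onz('top',*x,.1465)[:2] for x in cv2.boxPoints(q)]);print('top',b,b.mean(0))
"
```

```text
bottom [0.6226 0.0086 0.002 ] [ 0.6132 -0.1094  0.002 ] [ 0.6179 -0.0504  0.002 ] -4.581022237077164
74 (np.float64(289.9054054054054), np.float64(114.77027027027027))
barmid [ 0.6391 -0.0513  0.0795]
barmid [ 0.6394 -0.0514  0.0786]
((293.5082092285156, 97.90984344482422), (49.34197998046875, 3.349822521209717), 5.19442892074585)
top [[ 0.6601  0.0058]
 [ 0.6682  0.0052]
 [ 0.6598 -0.1108]
 [ 0.6517 -0.1101]] [ 0.66   -0.0525]
```

Emit:
drive_tool([
  [[0.8,0,20],[0,0.002,0]],
  [[0.7,0,35],[0,0.002,0]],
  [[0.5,0,40],[0,0.002,0]],
  [[0,0,35],[0,0,0]],
  [[0,0,25],[0,0,0]],
])

```text
time_s: 11.25
position: [0.5022, 0.2453, 0.042]
tcp_rot: [[-0.978, 0.21, -0.004], [0.21, 0.978, -0.001], [0.003, -0.002, -1.0]]
force: [0.4, -0.7, -0.5]
opening: 0.65
grasp_force: 0.0
```

Emit:
drive_tool([
  [[0,0,15],[0,0,0]],
  [[0,0,9],[0,0,0]],
  [[0,0,5],[0,0,0]],
  [[0,0,0],[0,0,0]],
  [[0,0,0],[0,0,0]],
])

```text
time_s: 11.75
position: [0.5024, 0.2467, 0.0159]
tcp_rot: [[-0.978, 0.208, -0.001], [0.208, 0.978, -0.0], [0.0, -0.0, -1.0]]
force: [0.1, 0.0, -0.8]
opening: 0.653
grasp_force: 0.0
```

Emit:
drive_tool([
  [[0,0,0],[0,0,0]],
  [[0,0,0],[0,0,0]],
  [[0,0,0],[0,0,0]],
  [[0,0,0],[0,0,0]],
  [[0,0,0],[0,0,0]],
], gripper=0.31)

```text
time_s: 12.25
position: [0.5018, 0.2467, 0.0155]
tcp_rot: [[-0.978, 0.208, -0.001], [0.208, 0.978, -0.001], [0.001, -0.001, -1.0]]
force: [-0.2, -0.1, 2.6]
opening: 0.338
grasp_force: 6.4
```

Emit:
drive_tool([
  [[0,0,0],[0,0,0]],
  [[0,0,0],[0,0,0]],
])

```text
time_s: 12.45
position: [0.5019, 0.2467, 0.0155]
tcp_rot: [[-0.978, 0.208, -0.001], [0.208, 0.978, -0.001], [0.001, -0.001, -1.0]]
force: [0.3, -1.1, 3.3]
opening: 0.317
grasp_force: 7.5
```

```bash
python3 -c "
from h import *
np.set_printoptions(precision=4,suppress=True)
for f in('top0','t5'):
    t=cv2.imread(f'pics/{f}.png').astype(float);red=t[...,2]-t[...,1]
    def edge(cols,r0,r1,rev,z,lab):
        P=[]
        for c in cols:
            col=red[r0:r1,c]; hi,lo=col.max(),col.min(); th=(hi+lo)/2
            k=np.nonzero(col<th)[0]; k=k[-1] if rev else k[0]
            j=k+1 if rev else k-1
            if j<0 or j>=len(col): continue
            v=k+(th-col[k])/(col[j]-col[k])*(j-k); P.append(onz('top',c,r0+v,z)[:2])
        P=np.array(P);a=cv2.fitLine(P.astype(np.float32),cv2.DIST_HUBER,0,1e-3,1e-3).ravel();print(f,lab,P.mean(0),np.degrees(np.arctan(-a[0]/a[1])))
    if f=='top0':
        edge(range(274,303),108,128,True,0,'brk front bottom'); edge(range(276,306),82,104,False,.005,'brk back')
    else: edge(range(269,304),112,140,True,.001,'panel bottom')
"
```

```text
top0 brk front bottom [ 0.648  -0.0545] -3.6703224
top0 brk back [ 0.7284 -0.0604] -4.2170043
t5 panel bottom [ 0.6167 -0.0491] -4.3739204
```

The bracket yaw measures about -3.9° and the panel's about -4.4°, so the panel is square. The tweezers are gripped at 7.5 N, so I'll lift them and work out the approach.

Emit:
drive_tool([
  [[0,0,-4],[0,0,0]],
  [[0,0,-10],[0,0,0]],
  [[0,0,-20],[0,0,0]],
  [[0,0,-30],[0,0,0]],
  [[0,0,-30],[0,0,0]],
])

```text
time_s: 12.95
position: [0.5011, 0.2466, 0.1101]
tcp_rot: [[-0.978, 0.208, -0.004], [0.208, 0.978, -0.001], [0.003, -0.002, -1.0]]
force: [0.4, -0.1, -1.1]
opening: 0.31
grasp_force: 6.2
```

Emit:
drive_tool([
  [[0,0,-30],[0,0,0]],
  [[0,0,-20],[0,0,0]],
  [[0,0,0],[0,0,0]],
])

```text
time_s: 13.25
position: [0.5038, 0.2474, 0.1626]
tcp_rot: [[-0.978, 0.208, 0.005], [0.208, 0.978, 0.001], [-0.004, 0.002, -1.0]]
force: [0.6, -0.3, -0.9]
opening: 0.31
grasp_force: 6.2
```

```bash
cat > goal.py <<'E'
from h import *
from scipy.spatial.transform import Rotation as R
a=np.radians(176);c,q=np.cos(a),np.sin(a);u=np.radians(86)
T=R.from_rotvec(np.radians(14)*np.array([np.cos(u),np.sin(u),0])).as_matrix()@np.array([[c,q,0],[q,-c,0],[0,0,-1]])
bar=np.array([.639,-.0513,.079])
def tcp(s,tip=(-.069,0,-.0195)): return bar+T[:,0]*s-T@np.array(tip)
if __name__=='__main__':
    print(tcp(.05),tcp(.007))
E
python3 goal.py; python3 plan.py $(python3 -c "
from goal import *
p=tcp(.05);print(p[0],p[1],.18)") 176 86 14 12
python3 -c "
from h import *
a=capture('top');b=capture('side');cv2.imwrite('pics/t6.png',a[:,:,::-1]);cv2.imwrite('pics/s6.png',b[:,:,::-1])
p=read_state()['position'];M=read_state()['tcp_rot'];q=p+M@[-.069,0,-.0195];print(p,q,proj('side',q))
u,v=proj('side',q).astype(int);cv2.imwrite('pics/p6.png',cv2.resize(b[v-40:v+60,u-30:u+90,::-1],None,fx=6,fy=6,interpolation=2));print(u,v)"
```

```text
[ 0.51911009 -0.04291648  0.08886794] [ 0.56073117 -0.04582691  0.0784653 ]
[[-6.3, -23.4, -1.5], [0.0016, 0.0207, -0.0115]]
[[-6.0, -23.5, -1.6], [0.0016, 0.0207, -0.0115]]
[[-5.7, -23.5, -1.6], [0.0016, 0.0207, -0.0115]]
[[-5.4, -23.6, -1.7], [0.0016, 0.0207, -0.0115]]
[[-5.1, -23.7, -1.8], [0.0016, 0.0207, -0.0115]]
[[-4.7, -23.7, -1.9], [0.0016, 0.0207, -0.0115]]
[[-4.4, -23.8, -1.9], [0.0016, 0.0207, -0.0115]]
[[-4.1, -23.8, -2.0], [0.0016, 0.0207, -0.0115]]
[[-3.8, -23.9, -2.0], [0.0016, 0.0207, -0.0115]]
[[-3.5, -23.9, -2.0], [0.0016, 0.0207, -0.0115]]
[[-3.2, -24.0, -2.1], [0.0016, 0.0207, -0.0115]]
[[-2.8, -24.0, -2.1], [0.0016, 0.0207, -0.0115]]
[0.50158985 0.24673088 0.1594172 ] [0.56911674 0.23240147 0.1788089 ] [184.73660756 214.93050555]
184 214
```

View pics/p6.png

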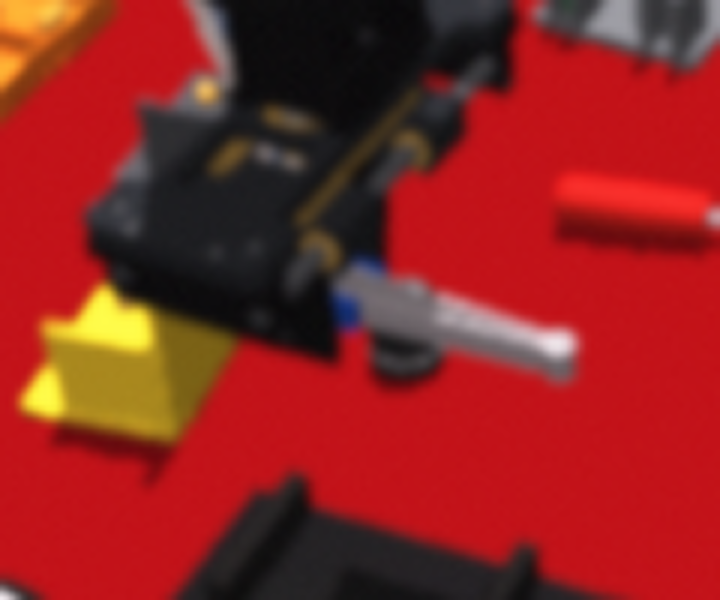

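The side view hides the tips behind the gripper body, but the bow end is visible at crop (557,352), about side (246.5,232.3). I'll use it to get the tweezers' position and pitch in the grip.

```bash
python3 -c "
from h import *
s=read_state();p=s['position'];M=s['tcp_rot']
for q in ((246.5,232.3),(249.4,232.3),(249.4,236.6),(249,229.5)):
    o,d=ray('side',*q)
    P=o+d*((p-o)@M[:,1])/(d@M[:,1]);print(q,(M.T@(P-p)*1e3).round(1))
for x in(95,99,103):print(x,proj('side',p+M@[x/1e3,0,-.0195]),proj('side',p+M@[x/1e3,0,-.0265]))
t=cv2.imread('pics/t6.png').astype(int);n=.0425
print(proj('top',p+M@[.101,0,-.0195]),proj('top',p+M@[-.069,0,-.0195]))
"
```

```text
(246.5, 232.3) [ 97.9  -0.  -24.6]
(249.4, 232.3) [105.3  -0.  -27.3]
(249.4, 236.6) [104.7  -0.  -14.1]
(249, 229.5) [104.7  -0.  -35.4]
95 [245.46369236 233.64573432] [245.32587834 231.32466058]
99 [247.04006252 234.1318586 ] [246.90908802 231.80936391]
103 [248.62128878 234.61949614] [248.49719612 232.29558192]
[148.63832477 204.13691198] [167.75212688 130.13975903]
```

Emit:
drive_tool([
  [[-6,-23,-1.5],[0.0016,0.02,-0.0115]],
  [[-6,-23.5,-1.6],[0.0016,0.02,-0.0115]],
  [[-5.7,-23.5,-1.6],[0.0016,0.021,-0.0115]],
  [[-5.4,-23.6,-1.7],[0.0016,0.021,-0.0115]],
  [[-5,-23.7,-1.8],[0.0016,0.021,-0.0115]],
])

```text
time_s: 13.85
position: [0.5068, 0.1253, 0.165]
tcp_rot: [[-0.983, 0.151, -0.109], [0.15, 0.989, 0.01], [0.11, -0.007, -0.994]]
force: [-0.2, 0.1, -0.3]
opening: 0.311
grasp_force: 6.2
```

Emit:
drive_tool([
  [[-4.7,-23.7,-1.9],[0.0016,0.021,-0.0115]],
  [[-4.4,-23.8,-1.9],[0.0016,0.021,-0.0115]],
  [[-4,-23.8,-2],[0.0016,0.021,-0.0115]],
  [[-3.8,-24,-2],[0.0016,0.021,-0.0115]],
  [[-3.5,-24,-2],[0.0016,0.021,-0.0115]],
])

```text
time_s: 14.35
position: [0.513, 0.0044, 0.1724]
tcp_rot: [[-0.973, 0.093, -0.213], [0.092, 0.996, 0.016], [0.214, -0.004, -0.977]]
force: [-0.6, 1.1, -0.6]
opening: 0.311
grasp_force: 6.2
```

Emit:
drive_tool([
  [[-3,-24,-2],[0.0016,0.021,-0.0115]],
  [[-3,-24,-2],[0.0016,0.021,-0.0115]],
  [[0,0,0],[0,0,0]],
  [[0,0,0],[0,0,0]],
])

```text
time_s: 14.75
position: [0.5158, -0.043, 0.1754]
tcp_rot: [[-0.965, 0.072, -0.252], [0.07, 0.997, 0.017], [0.253, -0.001, -0.967]]
force: [0.6, 0.6, -0.3]
opening: 0.314
grasp_force: 6.2
```

```bash
python3 plan.py $(python3 -c "
from goal import *
print(*tcp(.035))") 176 86 14 6; python3 -c "
from rig import *;s=read_state();print(s['position'],s['opening'],s['grasp_force'],s['joint_positions'])"
```

```text
[[-6.7, 0.1, 13.8], [-0.0001, -0.0019, -0.0004]]
[[-6.7, 0.1, 13.8], [-0.0001, -0.0019, -0.0004]]
[[-6.6, 0.1, 13.8], [-0.0001, -0.0019, -0.0004]]
[[-6.6, 0.1, 13.8], [-0.0001, -0.0019, -0.0004]]
[[-6.6, 0.1, 13.8], [-0.0001, -0.0019, -0.0004]]
[[-6.5, 0.1, 13.9], [-0.0001, -0.0019, -0.0004]]
[ 0.51580617 -0.04303708  0.17542098] 0.31351425758175955 6.186155572067946 [-15.40056853  31.89264805  89.72046324  -3.04746096  72.77912646
 -99.99258255]
```

Emit:
drive_tool([
  [[-6,0,13],[0,-0.002,0]],
  [[-6.7,0.1,14],[0,-0.002,0]],
  [[-6.7,0.1,14],[0,-0.002,0]],
  [[-6.6,0.1,14],[0,-0.002,0]],
  [[-6.6,0.1,14],[0,-0.002,-0.001]],
])

```text
time_s: 15.25
position: [0.5313, -0.0434, 0.1004]
tcp_rot: [[-0.968, 0.069, -0.24], [0.067, 0.998, 0.014], [0.241, -0.002, -0.971]]
force: [-0.5, 0.2, -0.3]
opening: 0.312
grasp_force: 6.2
```

Emit:
drive_tool([
  [[-7,0.1,14],[0,-0.002,-0.001]],
  [[0,0,0],[0,0,0]],
  [[0,0,0],[0,0,0]],
])

```text
time_s: 15.55
position: [0.5347, -0.0442, 0.0862]
tcp_rot: [[-0.969, 0.068, -0.239], [0.067, 0.998, 0.014], [0.239, -0.002, -0.971]]
force: [0.4, 0.5, 0.3]
opening: 0.31
grasp_force: 6.2
```

```bash
python3 plan.py $(python3 -c "
from goal import *
print(*tcp(.009))") 176 86 14 5; python3 -c "
from h import *
a=capture('top');b=capture('side');cv2.imwrite('pics/t7.png',a[:,:,::-1]);cv2.imwrite('pics/s7.png',b[:,:,::-1])
p=read_state()['position'];M=read_state()['tcp_rot'];q=p+M@[-.069,0,-.0195];print(p,q,proj('side',q),proj('top',q))
A=cv2.resize(a[75:175,230:330,::-1],None,fx=4,fy=4,interpolation=2);B=cv2.resize(b[120:220,150:250,::-1],None,fx=4,fy=4,interpolation=2)
cv2.imwrite('pics/p7.png',np.hstack([A,B]))"
```

```text
[[-5.0, 0.0, 0.3], [-0.0005, 0.0005, 0.0002]]
[[-5.0, 0.0, 0.3], [-0.0005, 0.0005, 0.0002]]
[[-5.0, 0.0, 0.3], [-0.0005, 0.0005, 0.0002]]
[[-5.0, 0.0, 0.2], [-0.0005, 0.0005, 0.0002]]
[[-5.0, 0.0, 0.2], [-0.0005, 0.0005, 0.0002]]
[ 0.53520953 -0.04436673  0.08719079] [ 0.60669811 -0.04927132  0.08975578] [211.46612292 178.71719484] [289.46159381 126.19559632]
```

View pics/p7.png

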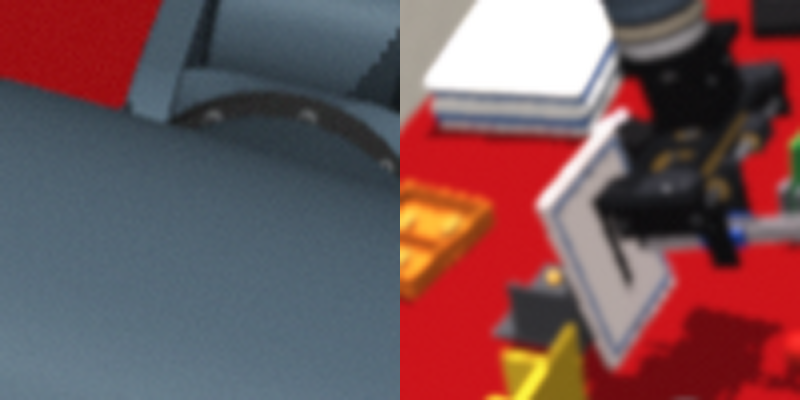

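The side crop shows the tips at about (645,240), i.e. side (211,179.5), where the computed tip is (211.5,178.7), so the grip model holds. I have used all 10 pictures, so from here I go on numbers: approach, then squeeze.

Emit:
drive_tool([
  [[-5,0,0.3],[0,0,0]],
  [[-5,0,0.3],[0,0,0]],
  [[-5,0,0.3],[0,0,0]],
  [[-4,0,0],[0,0,0]],
  [[-3,0,0],[0,0,0]],
])

```text
time_s: 16.15
position: [0.5565, -0.0458, 0.0805]
tcp_rot: [[-0.969, 0.068, -0.238], [0.067, 0.998, 0.014], [0.238, -0.002, -0.971]]
force: [0.5, -0.6, -0.9]
opening: 0.313
grasp_force: 6.2
```

Emit:
drive_tool([
  [[0,0,0],[0,0,0]],
  [[0,0,0],[0,0,0]],
  [[0,0,0],[0,0,0]],
  [[0,0,0],[0,0,0]],
], gripper=0.264)

```text
time_s: 16.55
position: [0.5557, -0.0456, 0.0806]
tcp_rot: [[-0.969, 0.068, -0.238], [0.067, 0.998, 0.014], [0.239, -0.002, -0.971]]
force: [-0.7, -0.0, 0.2]
opening: 0.263
grasp_force: 7.9
```

Run:
```python
from h import *
from goal import bar,T
np.set_printoptions(precision=4,suppress=True)
o=[];
for _ in range(3):
    b=capture('side');s=read_state();o.append(s['opening']*87)
p,M=s['position'],s['tcp_rot'];q=p+M@[-.069,0,-.0195]
print('opening mm',o,s['grasp_force'],s['force']);print('tip rel bar (panel frame: x off, y lateral, z)',T.T@(q-bar)*1e3,M.T@T)
cv2.imwrite('pics/s8.png',b[:,:,::-1])
# bow end: bright blob right of the blue pad
for k in(.095,.101,.105):print(k,proj('side',p+M@[k,0,-.0195]))
g=b.astype(int);w=g[150:200,225:275];m=((w.max(2)-w.min(2)<60)&(w.min(2)>90)).astype(np.uint8)
n,l,st,c=cv2.connectedComponentsWithStats(m)
for i in range(1,n):
    if st[i,4]>6:print(st[i]+[225,150,0,0,0],c[i]+[225,150])
# tip outline: bar pixels / dark & metal along tip row
u,v=proj('side',q).round().astype(int);print(u,v);print(g[v-5:v+7,u-10:u+14].mean(2).astype(int))
```

```text
opening mm [23.317280703753646, 23.21984014475351, 22.909824186991532] 7.963584149256349 [ 0.3018  0.3233 -0.6298]
tip rel bar (panel frame: x off, y lateral, z) [12.335  -0.1099 -1.2495] [[ 1.     -0.0007  0.0038]
 [ 0.0007  1.      0.0024]
 [-0.0038 -0.0024  1.    ]]
0.095 [253.8864 176.8386]
0.101 [255.7533 176.7375]
0.105 [257.0018 176.6699]
[264 150   4   5  13] [265.5385 151.8462]
[227 160  48  24 401] [258.4613 172.5012]
[249 164   5   5  13] [251. 166.]
[263 180   3   3   9] [264. 181.]
205 179
[[ 76  54  32  21  19  17  14  14  15  13  14  14  13  13  13  14  14  13
   14  15  22  32  32  24]
 [107  83  51  33  27  21  17  15  14  14  13  13  14  13  14  13  13  14
   14  16  25  38  41  31]
 [125 105  70  45  35  27  19  13  13  15  14  13  13  13  13  13  13  13
   12  15  22  32  35  28]
 [133 120  88  54  37  27  17  15  14  13  15  14  13  14  13  15  15  14
   14  17  16  23  23  22]
 [136 132 106  67  37  26  20  16  15  15  16  17  18  19  20  21  22  23
   25  27  27  28  28  27]
 [135 138 124  91  58  46  42  32  19  20  28  37  41  42  45  46  46  47
   51  53  53  53  53  49]
 [134 139 139 120  99  92  86  63  36  30  50  67  76  79  80  80  81  82
   85  84  85  85  83  77]
 [133 140 149 147 139 137 127 100  60  42  65  93 106 109 111 112 113 113
  113 110 108 106 103  95]
 [132 139 152 161 161 161 154 130  87  54  73 108 126 132 134 136 137 138
  136 128 118 111 105  98]
 [130 136 149 162 168 169 166 148 108  66  75 115 141 151 153 156 157 158
  153 140 125 112 100  92]
 [127 133 143 158 167 170 169 156 122  75  69 110 146 161 166 166 167 167
  163 149 131 116 101  90]
 [123 131 140 155 166 169 170 162 136  92  66  98 140 163 169 170 170 169
  167 158 140 125 111  94]]
```

Emit:
drive_tool([
  [[-2,0,0.5],[0,0,0]],
  [[-2,0,0.5],[0,0,0]],
  [[-1,0,0.2],[0,0,0]],
  [[0,0,0],[0,0,0]],
  [[0,0,0],[0,0,0]],
])

```text
time_s: 17.2
position: [0.5605, -0.046, 0.0782]
tcp_rot: [[-0.969, 0.068, -0.238], [0.067, 0.998, 0.014], [0.238, -0.002, -0.971]]
force: [0.5, 0.5, -0.5]
opening: 0.266
grasp_force: 8.0
```

Emit:
drive_tool([
  [[0,0,0],[0,0,0]],
  [[0,0,0],[0,0,0]],
  [[0,0,0],[0,0,0]],
  [[0,0,0],[0,0,0]],
  [[0,0,0],[0,0,0]],
])

```text
time_s: 17.7
position: [0.5605, -0.046, 0.0783]
tcp_rot: [[-0.969, 0.068, -0.238], [0.067, 0.998, 0.014], [0.238, -0.002, -0.971]]
force: [-0.2, 0.0, -1.4]
opening: 0.269
grasp_force: 8.0
```

Run:
```python
from h import *
from goal import bar,T
np.set_printoptions(precision=4,suppress=True)
o=[]
for _ in range(8): b=capture('side');s=read_state();o.append(s['opening']*87)
p,M=s['position'],s['tcp_rot'];q=p+M@[-.070,0,-.0195]
print(np.mean(o),np.std(o),s['grasp_force'],s['force']);print(T.T@(q-bar)*1e3)
# panel unmoved? compare the lower panel and near edge with the earlier frame
a=cv2.imread('pics/s7.png')[:,:,::-1].astype(int);w=(slice(170,215),slice(180,205))
print('panel change',np.abs(a[w]-b[w].astype(int)).mean())
```

```text
23.096985308727284 0.27581704141117214 7.974169850349426 [ 0.1601 -0.2391 -0.669 ]
[ 6.2045 -0.1046 -0.035 ]
panel change 17.174518518518518
```

Run:
```python
from h import *
b=capture('side')[:,:,::-1].astype(int)
for f in('s7','s8'):
    a=cv2.imread(f'pics/{f}.png').astype(int);d=np.abs(a-b).mean(2)
    print(f,'lower corner',d[198:216,192:214].mean(),'left edge',d[165:195,180:192].mean(),'top-left corner',d[148:165,180:196].mean(),'bg',d[230:300,180:250].mean())
    for r in(200,205,209):   # panel span: low red-green difference
        print(r,[np.nonzero((x[r,185:222,2]-x[r,185:222,1])<60)[0][[0,-1]]+185 for x in(a,b)])
```

```text
s7 lower corner 12.380471380471379 left edge 5.95925925925926 top-left corner 1.068627450980392 bg 3.3659863945578237
200 [array([185, 210]), array([185, 210])]
205 [array([185, 207]), array([185, 208])]
209 [array([185, 204]), array([185, 205])]
s8 lower corner 2.485690235690236 left edge 3.5851851851851846 top-left corner 0.6948529411764706 bg 1.1558503401360543
200 [array([185, 210]), array([185, 210])]
205 [array([185, 208]), array([185, 208])]
209 [array([185, 205]), array([185, 205])]
```

The panel outline is unchanged: top-left corner difference ≈ 1, and the edges match within a pixel, which I put down to shadow. The tweezers are held steady at 23.1 mm over the pads (8 N), so I'm handing in.

```bash
python3 -c "
from rig import *;print(hand_in())"
```

```text
the job is handed in; nothing more can be done
None
```

I handed the job in at about 18 s: the panel leans squarely on the dark bracket with its bar facing the robot, and the tweezers are held about 6 mm in front of the bar at a 12 mm gap (from 23.1 mm and 8 N at the pads; the arm hid the tips from both cameras at the end).

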